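Set the bench blower running hands-free at the sanding board

TASK

Get the bench blower ready for hands-free sanding: push the pine block along the plywood sanding board until it is flush against the dark stop strip, then turn the blue blower on its clicking base, click by click, until its nozzle points at the pine block. Then squeeze the blower's red trigger right down, press the orange lock-on button on the side of it while the trigger is down, and ease the trigger up with the button still pressed, so that it stays locked on when you let go. Do not disturb the cork sanding block, tape measure, wax tin or mug.

Things in the scene. Friction and masses are not known exactly. Their poses are not given: they have to be found in the camera images.
- home (a point): where the centre of the pine block must come (30 mm above the table) on the fixed plywood sanding board. Its x axis points along the board toward the dark wooden stop strip (face 30 mm ahead of this point, across the board, 22 mm high above the board), y across. The board is 10 mm thick, 100 mm wide, and reaches from 110 mm behind this point to 55 mm ahead of it. It may stand ahead-left or ahead-right of the blower
- block_center (a point): centre of the loose pale pine block, 60 mm along its x, 75 mm along y, 40 mm high, about 0.12 kg, lying on the sanding board 45 to 65 mm short of the stop, a few degrees askew; x axis about along the board. Slides easily when pushed
- blower_axis (a point): point on the vertical swivel axis of the blue blower, at the height of its barrel axis (80 mm over the table). Turns with the blower: x axis points along the nozzle, y to the blower's left, z up. Barrel 56 mm in diameter from 60 mm behind to 60 mm ahead of this point, nozzle 36 mm in diameter from 85 mm to 150 mm ahead; black battery to 86 mm behind. It stands on a fixed foot
- nozzle_tip (a point): centre of the mouth of the nozzle, 150 mm ahead of the swivel axis, 80 mm over the table; push the nozzle sideways (3 to 5 N at 120 mm from the axis) to turn the blower
- blower (a joint): swivel angle of the blower on its foot, rad, positive to the left (anticlockwise from above). It rests only at clicks 20 degrees (0.349 rad) apart: ..., -0.698, -0.349, 0, 0.349, 0.698, 1.047, ...; pushed past half-way it snaps on to the next click, running up to half a step ahead of the finger, and stays. At one click the nozzle points to within about 15 mm of the block's centre, at the next ones it misses by 50 mm or more
- trigger_top (a point): centre of the flat top of the red trigger, 44 mm along the blower's x, 36 mm along y, 124 mm over the table when free; moves with it. Nothing stands higher around it except the black cheek along its left (+y) side, 46 mm long, 14 mm thick, its inner face 20 mm to the left of this point, its top 142 mm over the table
- trigger (a joint): how far the trigger is pressed straight down, m: 0 free, 0.012 at its stop; spring 2.4 N at first, 7.2 N at the stop. Locked on it rests at about 0.0065; squeezing it again and letting go frees the lock
- button_face (a point): middle of the outer face of the round orange lock-on button, 18 mm in diameter, on the outer (left, +y) side of the black cheek; 129 mm over the table; stands 11 mm out of the cheek when free, so 45 mm to the left of the trigger's centre line point trigger_top; moves with it
- lock_button (a joint): how far the button is pressed in (the blower's -y), m: 0 free, 0.008 at its stop; spring 1.3 to 3.3 N. Blocked unless the trigger is beyond 0.0095; it catches if beyond 0.0048 when the trigger is eased up, then rests at 0.0044 to 0.008. One finger can press the trigger's top while the other, outside the cheek, presses the button as the gripper closes (15 to 20 N, as the trigger's top drags)
- sanding_block: cork sanding block, 66x104x34 mm, bystander, loose; origin under its centre. It stands on the other side of the blower from the sanding board
- tape_measure: yellow tape measure, 40x83x66 mm, bystander, loose; origin under its centre
- wax_tin: flat round tin with a brass lid, 58 mm in diameter, 29 mm high, bystander, loose; origin under its centre
- mug: striped mug, 86x120x90 mm, bystander, loose; origin under its centre

How it is judged:
By the outcome, as a careful person would: the job done as asked, in the order asked, and still so for the second after the job is handed in, with the robot touching nothing.
It also fails if it takes over 67 s, if anything falls off the work surface, if the arm or the gripper's body presses on something with over 40 N, if the wrist force passes 120 N, or if a joint passes its speed limit or range.

ROBOT

A 6-joint arm with a two-finger parallel gripper is mounted at the origin on a cart in front of the work surface, level with it; the furniture and walls round the work are solid. World frame = base frame: x ahead of the robot, y to its left, z up, the work surface at z = 0. Lengths are in m, angles in rad, forces in N, time in s.
With the tool pointing down it reaches from about 0.325 to 0.9 m from the base axis. Payload 6.1 kg.
Tool frame: the origin (TCP) lies on the centre line of the jaws, within the pads' length; the fingertips stand 25 mm ahead of it and the grasp point (between the pads) lies 6 mm ahead of it; z points along the fingers, y is the line along which they close (so a half turn about z gives the same grasp; the last joint's range is limited). The gripper opens to 87 mm and grips with 3 to 60 N. Pads are 19 mm wide; open, the fingers measure 117 mm over their backs; the gripper's body (75 mm by 190 mm) begins 51 mm behind the grasp point.
Start: joints at [-0.126, 0.22, 1.526, -0, 1.395, -0.126], TCP at [0.625, -0, 0.248] pointing down, gripper open.
Joint ranges: [-2.98, 2.98], [-0.91, 2.08], [0.09, 2.57], [-1.24, 4.39], [0.2, 2.65], [-2.68, 2.68]. Speed limits (rad/s): [2.57, 2.57, 3.01, 3.14, 3.14, 3.14].

INTERFACE

Orientations are given as a rotation vector (axis times angle).
In Python, from bench import * gives the robot as it stands. The module is installed in compiled form; this text tells all that it offers.
- The arm moves only by the tool play_rows, never from a script. Its arguments are lists of equal length, an entry for each row: "slide": the shift along the world's x, y, z in m, a list of three; "delta_rot": the turn, a rotation vector about the world's x, y, z in units of 10 degrees (1.0 is 10 degrees), a list of three; "grip": the closure, from -1 (fully open) to 1 (shut), so that 0 is half open. A call has 1 to 20 rows; each row shifts and turns the commanded pose from where the row before left it; what a row does not reach is not made up. A row lasts 1/8 s, in which the tool goes at most 62.5 mm and 10.7 degrees, less where a joint would pass 70% of its speed; a pose out of reach is approached as far as the arm can. A call is refused whole if a number of a shift passes 0.0625 or a number of a turn 1, either way. A call with a gripper value outside its range is refused whole. The fingers move at their own pace and stop on an object; "newtons" is the grip in N (left out, the last holds). Time passes only in rows, so rows that do not move let the fingers close. It gives the time, the measured TCP pose, the force, the opening and the grip force at its end, in the units of the state.
- observe(): the state, without advancing time (a new reading comes with each control period).
- read_camera(name): name is "scene" or "side" or "wrist"; returns (picture, depth): 480x640x3 uint8, red, green, blue; 480x640 float32, m along the optical axis (not along the pixel's ray), 0 where there is no reading.
- get_calibration(name): a dict with "mtx" (3x3 intrinsics, pixels), "R" (3x3) and "t" (3): a world point X has camera coordinates R X + t; the wrist camera has in their place "T_tool_cam" (4x4, takes a point from camera to tool coordinates, whose origin is the TCP and whose axes are the flange's). Camera axes: x right, y down, z forward; pixel columns grow to the right and rows downward; lengths in m; the calibration is good to about 2 mm. A picture is of the moment at which its call begins: read the wrist's pose just before it. get_calibration takes no time and is no camera call.
- close_job(): hands the job in; it is judged then, once.
The state is a dict: "time_s": time; "joint_pos": joint angles; "qvel": joint speeds; "joint_torque": joint torques, N m; "position": TCP position; "tool_rot": TCP orientation; "ft_force": force on the tool from outside, world axes, zero at the start; "moment": the same for the moment, N m; "width": finger opening in m; "gripper_force": force on a finger pad.
Only numpy, scipy, OpenCV 4.12 (cv2) and the standard library are available. Lean on these libraries where they do the work, as an engineer would, in place of code of your own. Each camera call takes 0.05 s, during which the arm holds its last target. There are 200 camera calls.

## Working session

There is one attempt and no reset: what is moved stays moved. The work goes in short steps, Python scripts to look and compute and a tool call to move; the robot and the scene stay as the last step left them, time stands still between calls to the robot, and variables do not carry over. Pictures are saved under pics/ and viewed, at most 10 in all, crops included, and the job is handed in when it is done.

Besides the shell and the picture viewer there is one more tool, called after "Emit:" by a JSON object that holds its "op" and its "data". play_rows: Moves the arm, as the interface text tells. Its arguments: {"type":"object","properties":{"slide":{"type":"array","items":{"type":"array","items":{"type":"number"}}},"delta_rot":{"type":"array","items":{"type":"array","items":{"type":"number"}}},"grip":{"type":"array","items":{"type":"number"}},"newtons":{"type":"number"}},"required":["slide","delta_rot","grip"]}

```bash
mkdir -p pics; cat > h.py <<'E'
from bench import *
import numpy as np, cv2
def grab(n,tag):
    s=observe(); im,d=read_camera(n); np.savez(f'{tag}.npz',im=im,d=d,p=s['position'],r=s['tool_rot'])
    cv2.imwrite(f'pics/{tag}.png',im[:,:,::-1]); return im,d,s
def pose(n,s=None):
    c=get_calibration(n); K=np.array(c['mtx'])
    if n=='wrist':
        T=np.eye(4);T[:3,:3]=cv2.Rodrigues(np.array(s['tool_rot'],float))[0];T[:3,3]=s['position'];T=T@np.array(c['T_tool_cam'])
        return K,T[:3,:3],T[:3,3]
    R=np.array(c['R']);return K,R.T,-R.T@np.array(c['t'])
def ray(P,uv,z):
    K,R,o=P;d=(np.c_[np.atleast_2d(uv),np.ones(len(np.atleast_2d(uv)))]@np.linalg.inv(K).T)@R.T
    return o+d*((z-o[2])/d[:,2:3])
def cloud(P,d):
    K,R,o=P;v,u=np.mgrid[:480,:640];uv=np.stack([u,v,np.ones_like(u)],-1)@np.linalg.inv(K).T
    return (uv*d[...,None])@R.T+o
E
python3 - <<'E'
from h import *
ims=[]
for n in ('scene','side','wrist'):
    im,d,s=grab(n,n+'0');P=pose(n,s);print(n,P[2].round(3),P[1][:,2].round(2));ims.append(im)
print(s)
E
```

```text
scene [-0.019 -0.635  0.684] [ 0.6   0.54 -0.59]
side [ 0.031 -0.952  0.641] [ 0.49  0.74 -0.46]
wrist [0.625 0.075 0.384] [-0.   -0.28 -0.96]
{'time_s': 0.1, 'joint_pos': array([-1.26100794e-01,  2.21146124e-01,  1.52751305e+00,  9.08016040e-06,
        1.39471813e+00, -1.26091266e-01]), 'qvel': array([ 0.0004274 , -0.00148695, -0.00128276,  0.00029291,  0.00029987,
       -0.00092566]), 'joint_torque': array([ 7.49785686e-04, -4.95945239e+01, -3.88519800e+01,  7.01414770e-02,
        5.15591155e-02, -7.55870246e-05]), 'position': array([6.24471931e-01, 6.54841259e-05, 2.46538675e-01]), 'tool_rot': array([-2.22045216e+00, -2.22042746e+00,  1.70535208e-03]), 'ft_force': array([ 0.43735525,  0.31476077, -0.05623099]), 'moment': array([5.67209409e-02, 2.63659940e-02, 2.86307395e-05]), 'gripper_force': 0.0, 'width': 0.08693271620350491}
```

View pics/scene0.png

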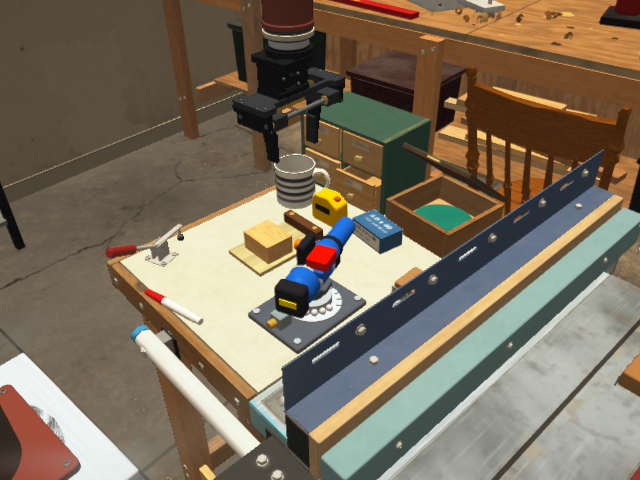

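View pics/wrist0.png

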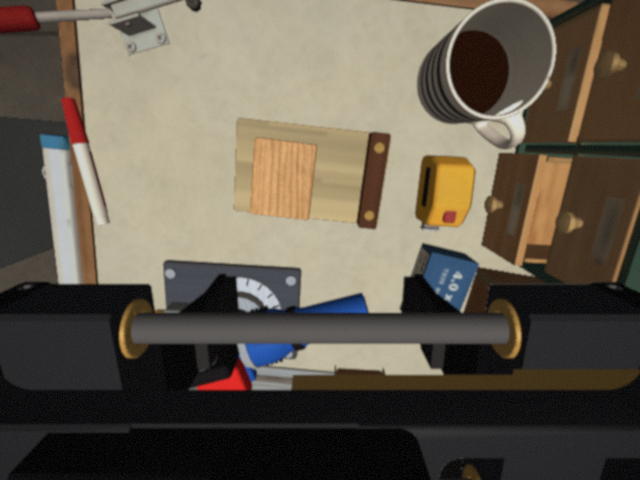

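The scene view shows the blower at (315,265), trigger red (320,258), block (268,240), stop (300,222), tape (330,205) and mug (295,180). The wrist view shows the board (235–390, 118–228), pine block (252–316, 137–220) and strip (373,180), with image right = +x and up = +y.

```bash
cat > m.py <<'E'
from h import *
def ld(t):
    z=np.load(t+'.npz'); return z['im'],z['d'],{'position':z['p'],'tool_rot':z['r']}
im,d,s=ld('wrist0');P=pose('wrist',s);C=cloud(P,d)
hs=cv2.cvtColor(im,cv2.COLOR_RGB2HSV)
for uv in [(284,178),(245,160),(374,180),(240,200),(350,310),(180,275),(284,320),(500,80)]: print(uv,hs[uv[1],uv[0]],C[uv[1],uv[0]].round(4))
box=np.zeros((480,640),bool);box[110:240,225:400]=1
for nm,lo,hi in (('block',.043,.058),('board+',.006,.016),('strip',.024,.040)):
    m=box&(C[...,2]>lo)&(C[...,2]<hi)
    m=cv2.morphologyEx(m.astype(np.uint8),cv2.MORPH_OPEN,np.ones((3,3)))>0
    p=C[m];r=cv2.minAreaRect(p[:,:2].astype(np.float32)*1000);print(nm,m.sum(),p[:,2].mean().round(4),r)
# scene/side: colours
for n in ('scene0','side0'):
    im,d,s=ld(n);P=pose(n[:-1]);C=cloud(P,d);hs=cv2.cvtColor(im,cv2.COLOR_RGB2HSV);H,S,V=[hs[...,i].astype(int) for i in range(3)]
    w=(C[...,0]>.35)&(C[...,0]<.95)&(abs(C[...,1])<.3)&(C[...,2]>.02)&(d>0)
    blue=w&(H>105)&(H<125)&(S>180)&(V>60)&(C[...,2]>.05)
    red=w&((H<4)|(H>176))&(S>180)&(V>120)&(C[...,2]>.08)
    org=w&(H>=5)&(H<18)&(S>200)&(V>150)&(C[...,2]>.08)
    for k,m in (('blue',blue),('red',red),('org',org)):
        p=C[m]
        if len(p):
            v,u=np.nonzero(m);print(n,k,len(p),np.median(p,0).round(3),p.min(0).round(3),p.max(0).round(3),u.mean().round(),v.mean().round())
            if k=='red':
                t=p[p[:,2]>np.percentile(p[:,2],60)];print('  redtop',t.mean(0).round(4))
            if k=='blue':
                q=p[:,:2];_,_,vt=np.linalg.svd(q-q.mean(0));print('  dir',vt[0],q.mean(0))
E
python3 m.py
```

```text
(284, 178) [ 15 129 192] [0.5888 0.0431 0.0507]
(245, 160) [ 21  84 183] [0.5425 0.0585 0.0102]
(374, 180) [ 10 142  88] [0.6804 0.0392 0.0318]
(240, 200) [ 21  89 193] [0.5345 0.0149 0.0113]
(350, 310) [109 198 151] [ 0.6529 -0.077   0.0954]
(180, 275) [112  35  81] [ 0.457  -0.0751  0.0118]
(284, 320) [ 8 15 67] [0.6156 0.032  0.3077]
(500, 80) [  7 224  33] [0.7998 0.1352 0.0265]
block 4593 0.0507 ((586.3168334960938, 40.66484069824219), (75.48848724365234, 60.124351501464844), 83.23291778564453)
board+ 7220 0.0107 ((600.4383544921875, 45.004432678222656), (100.13106536865234, 140.5686492919922), 83.88009643554688)
strip 1916 0.0323 ((679.8170776367188, 36.45298767089844), (99.9352798461914, 20.437114715576172), 83.9984130859375)
scene0 blue 1211 [ 0.52  -0.13   0.097] [ 0.467 -0.169  0.07 ] [ 0.674 -0.078  0.11 ] 322.0 258.0
  dir [-0.94816215 -0.31778695] [ 0.55423434 -0.12921213]
scene0 red 528 [ 0.523 -0.146  0.123] [ 0.35  -0.166  0.08 ] [0.556 0.172 0.127] 310.0 256.0
  redtop [ 0.5302 -0.1455  0.1241]
scene0 org 18 [ 0.515 -0.106  0.136] [ 0.51  -0.115  0.13 ] [ 0.521 -0.103  0.14 ] 296.0 243.0
side0 blue 862 [ 0.538 -0.14   0.094] [ 0.469 -0.169  0.067] [ 0.672 -0.079  0.109] 308.0 266.0
  dir [-0.94491973 -0.32730216] [ 0.5551877  -0.13434099]
side0 red 272 [ 0.524 -0.147  0.122] [ 0.351 -0.167  0.081] [0.551 0.171 0.125] 294.0 258.0
  redtop [ 0.5283 -0.1459  0.1237]
side0 org 13 [ 0.519 -0.113  0.136] [ 0.511 -0.135  0.122] [ 0.546 -0.101  0.143] 292.0 247.0
```

View pics/side0.png

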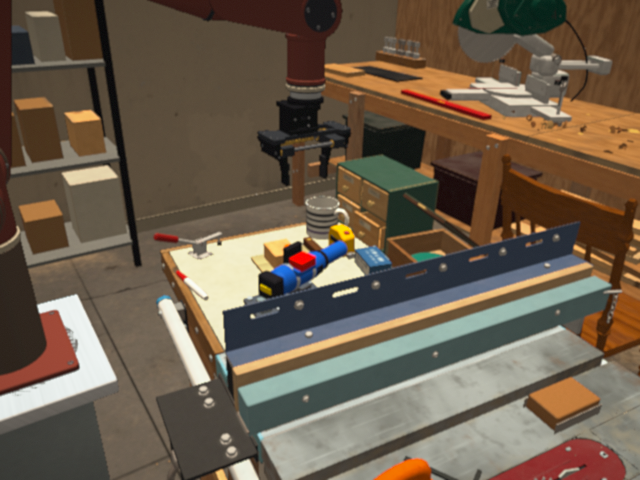

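The side view shows the blower at (300,268), small, with nozzle tip at (345,245). I'll enlarge the scene view of the blower, since its numbers need checking.

```bash
python3 - <<'E'
import cv2
im=cv2.imread('pics/scene0.png')[190:360,225:425]
cv2.imwrite('pics/sc_crop.png',cv2.resize(im,None,fx=3.5,fy=3.5,interpolation=cv2.INTER_CUBIC))
E
```

```text
(no output)
```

View pics/sc_crop.png

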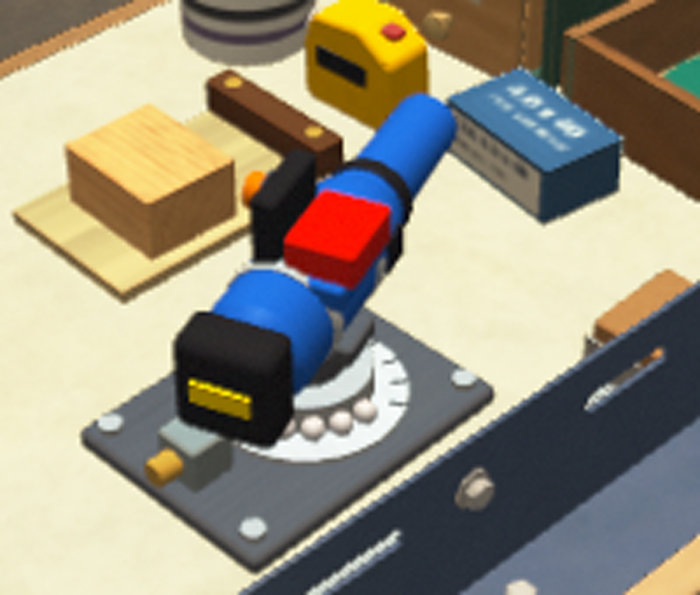

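The crop shows the red trigger top at crop (340,235), the cheek at its left (285,205), the orange button (255,188), the nozzle mouth near (430,125) and the foot plate corners (110,424), (253,528), (464,377).

```bash
cat > m2.py <<'E'
from m import ld
from h import *
def trig(tag,zr=.124):
    n=tag.rstrip('0123456789');im,d,s=ld(tag);P=pose(n,s);C=cloud(P,d);hs=cv2.cvtColor(im,cv2.COLOR_RGB2HSV);H,S,V=[hs[...,i].astype(int) for i in range(3)]
    m=(((H<5)|(H>175))&(S>200)&(V>190)).astype(np.uint8)
    k,l,st,ce=cv2.connectedComponentsWithStats(m)
    for i in range(1,k):
        if st[i,4]<40: continue
        v,u=np.nonzero(l==i);p=C[v,u];q=ray(P,np.c_[u,v],zr)[:,:2].astype(np.float32)*1000
        print(tag,'red',st[i,4],ce[i].round(1),'depth med',np.median(p,0).round(4),'rays',q.mean(0).round(1),cv2.minAreaRect(q))
    return im,C,P
if __name__=='__main__':
    for t in('scene0','side0'): trig(t)
    P=pose('scene');f=lambda x,y:(225+x/3.5,190+y/3.5)
    im,d,s=ld('scene0');C=cloud(P,d)
    print('bolts',ray(P,[f(110,424),f(253,528),f(464,377)],.012).round(4))
    print('button',ray(P,[f(255,188)],.129).round(4))
    for q in [(430,105),(390,150),(270,290),(285,160),(250,330),(640,330),(290,300),(310,430)]:
        u,v=map(round,f(*q));print(q,C[v,u].round(4))
E
sed -i 's/^im,d,s=ld(.wrist0/if __name__!="__main__": raise SystemExit\n&/' m.py
python3 - <<'E'
s=open('m.py').read()
i=s.index('def ld');j=s.index('if __name__')
open('m.py','w').write('from h import *\n'+s[i:j])
E
python3 m2.py
```

```text
scene0 red 212 [387.8   6.5] depth med [1.9657 0.7619 0.0709] rays [1793.3  641.9] ((1794.3388671875, 646.8037719726562), (252.89646911621094, 42.062068939208984), 86.20916748046875)
scene0 red 362 [321. 254.] depth med [ 0.5298 -0.1455  0.1235] rays [ 529.5 -146.1] ((529.8370361328125, -145.73252868652344), (43.119415283203125, 34.971439361572266), 16.77937889099121)
scene0 red 84 [154.  294.2] depth med [0.3605 0.0951 0.0141] rays [298.5 -24. ] ((298.31866455078125, -23.19271469116211), (8.599859237670898, 35.39771270751953), 8.045517921447754)
side0 red 40 [420.5  95. ] depth med [1.9783 1.0816 0.0703] rays [1795.1  890.1] ((1795.3092041015625, 892.8292236328125), (230.45765686035156, 15.813607215881348), 86.28965759277344)
side0 red 103 [465.6 108.4] depth med [1.9676 0.7626 0.0698] rays [1782.7  604.4] ((1783.3890380859375, 614.63330078125), (259.732177734375, 31.3974666595459), 85.22586822509766)
side0 red 188 [301.4 257.9] depth med [ 0.5283 -0.1457  0.1231] rays [ 528.1 -146.9] ((528.1844482421875, -146.65013122558594), (41.32427215576172, 37.122684478759766), 15.673498153686523)
bolts [[ 0.449  -0.0702  0.012 ]
 [ 0.4436 -0.1696  0.012 ]
 [ 0.5863 -0.1785  0.012 ]]
button [[ 0.5208 -0.1042  0.129 ]]
(430, 105) [ 0.6621 -0.0939  0.0977]
(390, 150) [ 0.6172 -0.1035  0.0978]
(270, 290) [ 0.4898 -0.141   0.107 ]
(285, 160) [ 0.5298 -0.1143  0.1441]
(250, 330) [ 0.4665 -0.1499  0.1044]
(640, 330) [ 0.5228 -0.3129  0.1579]
(290, 300) [ 0.4946 -0.1492  0.1023]
(310, 430) [ 0.4969 -0.1579  0.0272]
```

```bash
cat > fit.py <<'E'
from m import ld
from h import *
from scipy.optimize import least_squares
def fit(tags,th0=16.5,axis=(.52,-.13)):
    A=[]
    for t in tags:
        n=t.rstrip('0123456789');im,d,s=ld(t);C=cloud(pose(n,s),d);hs=cv2.cvtColor(im,cv2.COLOR_RGB2HSV)
        m=(d>0)&(hs[...,0]>103)&(hs[...,0]<125)&(hs[...,1]>170)&(C[...,2]>.06)&(C[...,2]<.112)&(np.hypot(C[...,0]-axis[0],C[...,1]-axis[1])<.2)
        m=cv2.erode(m.astype(np.uint8),np.ones((3,3)))>0
        A.append(C[m])
    p=np.vstack(A)
    def loc(x):
        c,s=np.cos(x[0]),np.sin(x[0]);dx=p[:,0]-axis[0];dy=p[:,1]-axis[1]
        return c*dx+s*dy, -s*dx+c*dy-x[1]
    def res(x):
        a,l=loc(x);r=np.hypot(l,p[:,2]-.08);return np.minimum(abs(r-.018),abs(r-.028))
    x=least_squares(res,[np.radians(th0),0],loss='soft_l1',f_scale=.002).x
    a,l=loc(x);r=np.hypot(l,p[:,2]-.08)
    nz=abs(r-.018)<.003;ba=abs(r-.028)<.003
    print(tags,len(p),'heading',np.degrees(x[0]).round(2),'lat',x[1].round(4),'rms',res(x).std().round(4),'nozzle',np.percentile(a[nz],[1,99]).round(3),nz.sum(),'barrel',np.percentile(a[ba],[1,99]).round(3),ba.sum())
    h=np.array([np.cos(x[0]),np.sin(x[0])]);pt=np.array(axis)+x[1]*np.array([-h[1],h[0]])
    print('  axis line pt',pt.round(4),'max along',np.sort(a)[-5:].round(3),'min',np.sort(a)[:5].round(3));return pt,h,a
if __name__=='__main__':
    import sys; fit(sys.argv[1].split(','),float(sys.argv[2]) if len(sys.argv)>2 else 16.5)
E
python3 fit.py scene0,side0; python3 fit.py scene0,side0,wrist0
```

```text
['scene0', 'side0'] 1403 heading 16.43 lat 0.0025 rms 0.0016 nozzle [0.074 0.151] 501 barrel [-0.05   0.063] 731
  axis line pt [ 0.5193 -0.1276] max along [0.151 0.151 0.152 0.152 0.153] min [-0.052 -0.052 -0.051 -0.051 -0.051]
['scene0', 'side0', 'wrist0'] 2441 heading 16.23 lat 0.0024 rms 0.0015 nozzle [0.074 0.155] 1006 barrel [-0.049  0.067] 1169
  axis line pt [ 0.5193 -0.1277] max along [0.156 0.156 0.156 0.156 0.156] min [-0.052 -0.052 -0.051 -0.051 -0.051]
```

Emit:
{"op": "play_rows", "data": {"slide": [[-0.004,0.004,-0.01],[-0.004,0.004,-0.015],[-0.004,0.004,-0.015],[-0.004,0.004,-0.015],[-0.004,0.004,-0.015],[-0.004,0.004,-0.015],[-0.004,0.004,-0.015],[-0.004,0.004,-0.015],[-0.004,0.004,-0.015],[-0.002,0.005,-0.015],[0,0,0],[0,0,0]], "delta_rot": [[0,0,-0.6],[0,0,-1],[0,0,-1],[0,0,-1],[0,0,-1],[0,0,-1],[0,0,-1],[0,0,-1],[0,0,-1],[0,0,-1],[0,0,0],[0,0,0]], "grip": [-1,-1,-1,-1,-1,-1,-1,-1,-1,-1,-1,-1], "newtons": 5}}

```text
time_s: 1.65
position: [0.5874, 0.0409, 0.103]
tool_rot: [3.137, -0.159, 0.001]
ft_force: [0.0, 0.1, 0.3]
width: 0.0867
gripper_force: 0.0
```

Emit:
{"op": "play_rows", "data": {"slide": [[0,0,-0.02],[0,0,-0.02],[0,0,-0.02],[0,0,0]], "delta_rot": [[0,0,0],[0,0,0],[0,0,0],[0,0,0]], "grip": [-1,-1,-1,-1]}}

```text
time_s: 2.15
position: [0.5846, 0.0411, 0.0393]
tool_rot: [-3.137, 0.164, 0.009]
ft_force: [0.2, -0.1, 0.1]
width: 0.0873
gripper_force: 0.0
```

Emit:
{"op": "play_rows", "data": {"slide": [[0,0,0.003],[0,0,0],[0,0,0],[0,0,0],[0,0,0],[0,0,0]], "delta_rot": [[0,0,0],[0,0,0],[0,0,0],[0,0,0],[0,0,0],[0,0,0]], "grip": [-1,-0.6,-0.3,0,0,0], "newtons": 6}}

```text
time_s: 2.9
position: [0.5878, 0.041, 0.0465]
tool_rot: [-3.137, 0.164, -0.003]
ft_force: [-0.1, 0.6, 5.7]
width: 0.0757
gripper_force: 6.0
```

Emit:
{"op": "play_rows", "data": {"slide": [[0,0,0],[0,0,0]], "delta_rot": [[0,0,0],[0,0,0]], "grip": [0,0]}}

```text
time_s: 3.15
position: [0.5878, 0.041, 0.0465]
tool_rot: [-3.137, 0.164, -0.003]
ft_force: [-0.9, -0.8, 6.5]
width: 0.0752
gripper_force: 6.0
```

Emit:
{"op": "play_rows", "data": {"slide": [[0.006,0,0],[0.008,0,0],[0.008,0,0],[0.008,0,0],[0.008,0,0],[0.006,0,0],[0.004,0,0],[0.002,0,0],[0.002,0,0],[0,0,0]], "delta_rot": [[0,0,0],[0,0,0],[0,0,0],[0,0,0],[0,0,0],[0,0,0],[0,0,0],[0,0,0],[0,0,0],[0,0,0]], "grip": [0,0,0,0,0,0,0,0,0,0]}}

```text
time_s: 4.4
position: [0.6388, 0.041, 0.0459]
tool_rot: [3.137, -0.164, -0.001]
ft_force: [-3.3, 0.6, 5.8]
width: 0.0747
gripper_force: 6.0
```

Emit:
{"op": "play_rows", "data": {"slide": [[0.002,0,0],[0.002,0,0],[0.001,0,0],[0,0,0]], "delta_rot": [[0,0,0],[0,0,0],[0,0,0],[0,0,0]], "grip": [0,0,0,0]}}

```text
time_s: 4.9
position: [0.6428, 0.0409, 0.0454]
tool_rot: [3.137, -0.164, -0.004]
ft_force: [-4.9, -0.0, 4.5]
width: 0.0748
gripper_force: 6.0
```

```bash
cat > blk.py <<'E'
from h import *
import sys
t=sys.argv[1];n=t.rstrip('0123456789')
im,d,s=grab(n,t);C=cloud(pose(n,s),d);X,Y,Z=C[...,0],C[...,1],C[...,2]
hs=cv2.cvtColor(im,cv2.COLOR_RGB2HSV)
w=(X>.52)&(X<.70)&(Y>-.03)&(Y<.12)
for nm,lo,hi in (('block',.044,.057),('strip',.024,.040)):
    m=w&(Z>lo)&(Z<hi)&(hs[...,1]>90)&((X<.668) if nm=='block' else (X>.66))&(d>0)
    m=cv2.morphologyEx(m.astype(np.uint8),cv2.MORPH_OPEN,np.ones((2,2)))>0
    p=C[m];print(nm,m.sum(),cv2.minAreaRect(p[:,:2].astype(np.float32)*1000) if m.sum()>5 else '')
E
python3 blk.py scene1; python3 -c "
from bench import *; s=observe(); print(s['position'],s['ft_force'])"
```

```text
block 503 ((328.0999755859375, -291.31597900390625), (974.3004760742188, 60.68416976928711), 48.271881103515625)
strip 105 ((624.3777465820312, -44.84587860107422), (215.59036254882812, 21.752954483032227), 37.96731185913086)
[0.64281409 0.04091264 0.045388  ] [-4.71561446 -0.74138243  5.58579409]
```

Emit:
{"op": "play_rows", "data": {"slide": [[0,0,0],[0,0,0],[0,0,0],[0,0,0.03],[0,0,0.05],[0,0,0.05],[0,-0.03,0.02],[0,-0.05,0],[0.003,-0.06,0],[0,-0.05,0],[0,0,0]], "delta_rot": [[0,0,0],[0,0,0],[0,0,0],[0,0,0],[0,0,0],[0,0,0],[0,0,0],[0,0,0],[0,0,0],[0,0,0],[0,0,0]], "grip": [-0.8,-1,-1,-1,-1,-1,0,1,1,1,1]}}

```text
time_s: 6.32
position: [0.6466, -0.153, 0.1954]
tool_rot: [3.136, -0.172, 0.0]
ft_force: [-0.2, 1.5, -0.4]
width: 0.0448
gripper_force: 0.0
```

```bash
sed -i "s/np.ones((2,2))/np.ones((3,3))/" blk.py; python3 blk.py scene2; python3 blk.py side2; python3 blk.py wrist2; python3 fit.py scene2,side2
```

```text
block 713 ((637.9281616210938, 37.969200134277344), (75.64443969726562, 62.6041259765625), 84.78433990478516)
strip 96 ((677.8693237304688, -2.406431198120117), (30.71326446533203, 23.01655387878418), 37.314117431640625)
block 278 ((639.2903442382812, 38.434959411621094), (82.90605163574219, 56.994659423828125), 89.66806030273438)
strip 0 
block 4913 ((640.7080688476562, 39.99003982543945), (75.58663177490234, 59.161293029785156), 83.84209442138672)
strip 2682 ((677.1611938476562, 36.32582092285156), (99.0565414428711, 25.71015739440918), 83.635009765625)
['scene2', 'side2'] 1387 heading 16.37 lat 0.0023 rms 0.0017 nozzle [0.074 0.151] 484 barrel [-0.05   0.063] 738
  axis line pt [ 0.5193 -0.1278] max along [0.151 0.151 0.151 0.152 0.152] min [-0.053 -0.051 -0.051 -0.051 -0.051]
```

```bash
python3 - <<'E'
from h import *
from m import ld
im,d,s=ld('wrist2');C=cloud(pose('wrist',s),d)
m=(C[...,0]>.58)&(C[...,0]<.72)&(C[...,1]>-.03)&(C[...,1]<.11)&(d>0)
v,u=np.nonzero(m);a,b,c,e=v.min(),v.max(),u.min(),u.max();print(a,b,c,e)
cv2.imwrite('pics/w2c.png',cv2.resize(im[a:b,c:e,::-1],None,fx=3,fy=3,interpolation=cv2.INTER_CUBIC)[:600,:800])
E
```

```text
161 308 49 214
```

View pics/w2c.png

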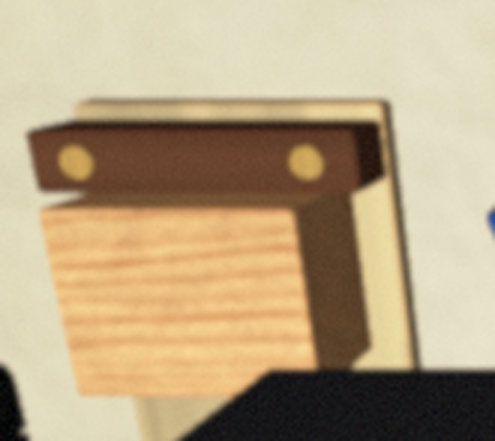

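The picture shows the block's front face meeting the stop strip along its whole visible length, with only a perspective sliver at the left near (60,195). It is flush. Next I turn the blower.

Emit:
{"op": "play_rows", "data": {"slide": [[0,0,-0.03],[0,0,-0.035],[0,0,-0.032],[0,0,0],[0.001,0.008,0],[0.001,0.01,0],[-0.001,0.01,0],[-0.001,0.01,0],[-0.003,0.01,0],[-0.003,0.01,0],[0,0,0]], "delta_rot": [[0,0,0],[0,0,0],[0,0,0],[0,0,0],[0,0,0],[0,0,0],[0,0,0],[0,0,0],[0,0,0],[0,0,0],[0,0,0]], "grip": [1,1,1,1,1,1,1,1,1,1,1]}}

```text
time_s: 7.85
position: [0.6403, -0.0895, 0.0982]
tool_rot: [-3.137, 0.163, 0.002]
ft_force: [-0.1, 0.2, -0.3]
width: 0.0006
gripper_force: 0.0
```

```bash
python3 - <<'E'
from h import *
for n in ('scene','side'): grab(n,n+'3')
from fit import fit
fit(['scene3','side3'],30)
E
```

```text
['scene3', 'side3'] 987 heading 28.58 lat -0.0052 rms 0.0021 nozzle [0.072 0.147] 97 barrel [-0.049  0.145] 617
  axis line pt [ 0.5225 -0.1345] max along [0.149 0.149 0.149 0.151 0.153] min [-0.054 -0.05  -0.05  -0.05  -0.05 ]
```

Emit:
{"op": "play_rows", "data": {"slide": [[-0.003,0.008,0],[-0.004,0.008,0],[-0.004,0.008,0],[-0.003,0.006,0],[0,0,0],[0,0,0]], "delta_rot": [[0,0,0],[0,0,0],[0,0,0],[0,0,0],[0,0,0],[0,0,0]], "grip": [1,1,1,1,1,1]}}

```text
time_s: 8.7
position: [0.627, -0.0607, 0.0985]
tool_rot: [-3.137, 0.164, 0.0]
ft_force: [1.1, 0.9, 0.1]
width: 0.0006
gripper_force: 0.0
```

```bash
python3 - <<'E'
from h import *
for n in ('scene','side'): grab(n,n+'4')
from fit import fit
fit(['scene4','side4'],56);fit(['scene4'],56)
E
```

```text
['scene4', 'side4'] 925 heading 56.47 lat -0.0042 rms 0.001 nozzle [0.094 0.148] 326 barrel [-0.05  0.05] 552
  axis line pt [ 0.5235 -0.1323] max along [0.147 0.148 0.148 0.148 0.149] min [-0.052 -0.052 -0.051 -0.051 -0.051]
['scene4'] 719 heading 56.4 lat -0.0043 rms 0.001 nozzle [0.094 0.148] 253 barrel [-0.051  0.053] 435
  axis line pt [ 0.5236 -0.1324] max along [0.147 0.148 0.148 0.148 0.149] min [-0.052 -0.052 -0.051 -0.051 -0.051]
```

Emit:
{"op": "play_rows", "data": {"slide": [[0.009,-0.006,0],[0.009,-0.006,0.005],[0,0,0.04],[0,0,0.05],[0,0,0.055],[-0.03,-0.02,0],[-0.04,-0.03,0],[-0.04,-0.04,0],[-0.03,-0.04,0],[-0.012,-0.01,0],[0,0,0],[0,0,0]], "delta_rot": [[0,0,0],[0,0,0],[0,0,0],[0,0,0],[0,0,0.24],[0,0,1],[0,0,1],[0,0,1],[0,0,1],[0,0,1],[0,0,1],[0,0,0]], "grip": [1,1,1,1,1,0,-1,-1,-1,-1,-1,-1]}}

```text
time_s: 10.3
position: [0.4933, -0.214, 0.2492]
tool_rot: [2.77, 1.48, 0.001]
ft_force: [0.1, -0.1, -0.2]
width: 0.0626
gripper_force: 0.0
```

```bash
python3 - <<'E'
from h import *
for n in ('scene','side','wrist'): im,d,s=grab(n,n+'5')
from m2 import trig
for n in ('scene5','side5','wrist5'): trig(n)
from fit import fit
fit(['scene5','side5'],56)
print(s['position'],s['tool_rot'])
E
```

```text
scene5 red 118 [399.8   9.2] depth med [1.9621 0.7038 0.0703] rays [1789.8  586.1] ((1790.098388671875, 587.9889526367188), (134.90087890625, 41.621681213378906), 86.67082214355469)
scene5 red 326 [322.  249.4] depth med [ 0.54   -0.1393  0.1235] rays [ 539.5 -139.4] ((539.670166015625, -138.0262451171875), (43.51127243041992, 33.539791107177734), 55.571712493896484)
scene5 red 84 [154.  294.2] depth med [0.3606 0.0951 0.0139] rays [298.5 -24. ] ((298.31866455078125, -23.19271469116211), (8.599859237670898, 35.39771270751953), 8.045517921447754)
side5 red 40 [421.   95.1] depth med [1.982  1.0677 0.0698] rays [1795.3  887. ] ((1795.6954345703125, 892.8195190429688), (230.4480743408203, 16.831512451171875), 86.57389068603516)
side5 red 99 [465.3 108.3] depth med [1.9668 0.7648 0.0699] rays [1783.4  606.7] ((1783.712890625, 615.4205322265625), (258.109130859375, 30.8830623626709), 85.22586822509766)
side5 red 172 [304.4 255.3] depth med [ 0.5398 -0.1404  0.123 ] rays [ 538.7 -141. ] ((540.838134765625, -138.0514678955078), (46.794593811035156, 33.778560638427734), 57.41340637207031)
['scene5', 'side5'] 954 heading 56.5 lat -0.0041 rms 0.001 nozzle [0.094 0.148] 325 barrel [-0.05   0.049] 585
  axis line pt [ 0.5235 -0.1323] max along [0.148 0.148 0.148 0.148 0.149] min [-0.052 -0.051 -0.051 -0.051 -0.05 ]
[ 0.49338808 -0.21335264  0.24892099] [2.77103414e+00 1.47920367e+00 4.51960881e-04]
```

View pics/wrist5.png

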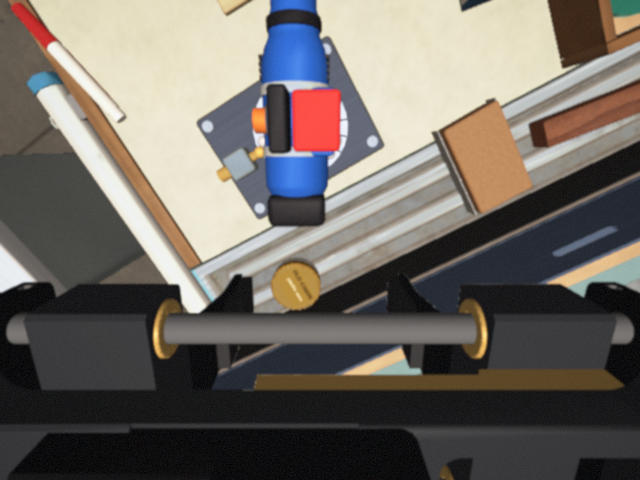

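The wrist view shows the red top at (291–340, 90–150), the cheek at (278,118), the orange button at (260,120), the wax tin at (296,285) and the cork block at (485,155). The blower points straight up in the image, so the tool is aligned with it.

```bash
python3 - <<'E'
from h import *
from m import ld
im,d,s=ld('wrist5');P=pose('wrist',s);C=cloud(P,d)
hs=cv2.cvtColor(im,cv2.COLOR_RGB2HSV);H,S=hs[...,0].astype(int),hs[...,1]
R=cv2.Rodrigues(s['tool_rot'])[0];print('tool x dir',np.degrees(np.arctan2(R[1,0],R[0,0])))
w=np.zeros(H.shape,bool);w[60:180,245:360]=1
for nm,m,z in (('red',((H<6)|(H>174))&(S>150),.124),('org',(H>6)&(H<20)&(S>180),.129)):
    m=cv2.morphologyEx((m&w).astype(np.uint8),cv2.MORPH_OPEN,np.ones((3,3)))>0
    if nm=='org': m[:,272:]=0
    v,u=np.nonzero(m);q=ray(P,np.c_[u,v],z)[:,:2].astype(np.float32)*1000
    print(nm,m.sum(),u.min(),u.max(),v.min(),v.max(),cv2.minAreaRect(q),'depthmed',np.median(C[m],0).round(4))
b=cv2.inRange(hs,(0,0,0),(180,255,60))[:,:]>0
m=b&w&(C[...,2]>.135)&(C[...,2]<.15);print('cheek',m.sum(),C[m].mean(0).round(4))
E
```

```text
tool x dir 56.18742555134323
red 2809 293 340 90 150 ((542.521728515625, -135.89437866210938), (41.884334564208984, 34.62504577636719), 56.1688346862793) depthmed [ 0.5427 -0.1352  0.1245]
org 183 253 264 109 131 ((507.7442321777344, -112.47111511230469), (15.161309242248535, 7.578833103179932), 57.09384536743164) depthmed [ 0.5085 -0.1141  0.137 ]
cheek 610 [ 0.5213 -0.1198  0.1417]
```

Emit:
{"op": "play_rows", "data": {"slide": [[0.006,0.018,0],[0.008,0.024,0],[0.008,0.024,0],[0.006,0.017,-0.02],[0.0026,0.0058,-0.025],[0,0,-0.02],[0,0,0],[0,0,0]], "delta_rot": [[0,0,0],[0,0,0],[0,0,0],[0,0,0],[0,0,0],[0,0,0],[0,0,0],[0,0,0]], "grip": [-0.29,-0.29,-0.29,-0.29,-0.29,-0.29,-0.29,-0.29], "newtons": 18}}

```text
time_s: 11.45
position: [0.5242, -0.1237, 0.1844]
tool_rot: [2.768, 1.485, 0.001]
ft_force: [-0.4, 0.0, -0.2]
width: 0.0563
gripper_force: 0.0
```

```bash
python3 - <<'E'
from h import *
im,d,s=grab('wrist','wrist6'); im,d,s=grab('scene','scene6')
print(s['position'],s['width'])
a=cv2.imread('pics/scene6.png')[190:300,250:400]
cv2.imwrite('pics/s6c.png',cv2.resize(a,None,fx=5,fy=5,interpolation=cv2.INTER_CUBIC))
E
```

```text
[ 0.52438191 -0.12401004  0.18477616] 0.05608936416598041
```

View pics/s6c.png

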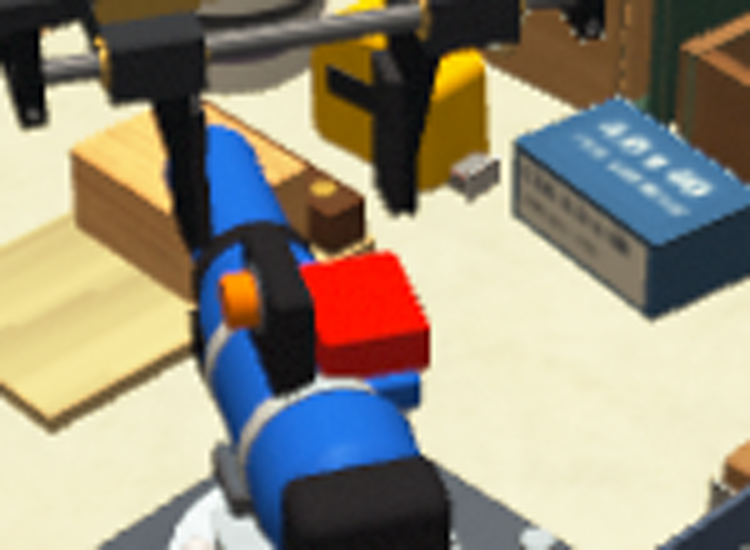

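The crop shows the left finger tip at (195,250), outside the orange button (240,298), and the right tip at (400,210), over the red top. They straddle the cheek as planned, so I can press now.

Emit:
{"op": "play_rows", "data": {"slide": [[0,0,-0.012],[0,0,-0.012],[0,0,-0.008],[0,0,-0.005],[0,0,-0.004],[0,0,-0.004],[0,0,-0.003],[0,0,0],[0,0,0]], "delta_rot": [[0,0,0],[0,0,0],[0,0,0],[0,0,0],[0,0,0],[0,0,0],[0,0,0],[0,0,0],[0,0,0]], "grip": [-0.29,-0.29,-0.29,-0.29,-0.29,-0.29,-0.29,-0.29,-0.29]}}

```text
time_s: 12.68
position: [0.5236, -0.1242, 0.137]
tool_rot: [2.768, 1.485, -0.0]
ft_force: [-7.0, 2.7, 12.3]
width: 0.0563
gripper_force: 6.0
```

Emit:
{"op": "play_rows", "data": {"slide": [[0,0,0],[0,0,0],[0,0,0],[0,0,0],[0,0,0],[0,0,0],[0,0,0]], "delta_rot": [[0,0,0],[0,0,0],[0,0,0],[0,0,0],[0,0,0],[0,0,0],[0,0,0]], "grip": [-0.2,-0.1,0,0.1,0.2,0.3,0.3]}}

```text
time_s: 13.55
position: [0.5243, -0.1245, 0.1374]
tool_rot: [2.767, 1.484, 0.001]
ft_force: [-6.2, 2.1, 13.1]
width: 0.0314
gripper_force: 8.8
```

Emit:
{"op": "play_rows", "data": {"slide": [[0,0,0],[0,0,0],[0,0,0],[0,0,0]], "delta_rot": [[0,0,0],[0,0,0],[0,0,0],[0,0,0]], "grip": [0.35,0.4,0.4,0.4]}}

```text
time_s: 14.05
position: [0.5225, -0.1233, 0.1373]
tool_rot: [-2.766, -1.484, 0.003]
ft_force: [-12.8, 5.6, 17.9]
width: 0.0268
gripper_force: 14.7
```

```bash
python3 - <<'E'
from h import *
im,d,s=grab('scene','scene7')
print(s['position'],s['width'],s['ft_force'],s['gripper_force'])
a=cv2.imread('pics/scene7.png')[190:300,250:400]
cv2.imwrite('pics/s7c.png',cv2.resize(a,None,fx=5,fy=5,interpolation=cv2.INTER_CUBIC))
E
```

```text
[ 0.5224976  -0.12333778  0.13728691] 0.02683203866417761 [-12.81238402   5.61919997  17.91487632] 14.670829027891159
```

View pics/s7c.png

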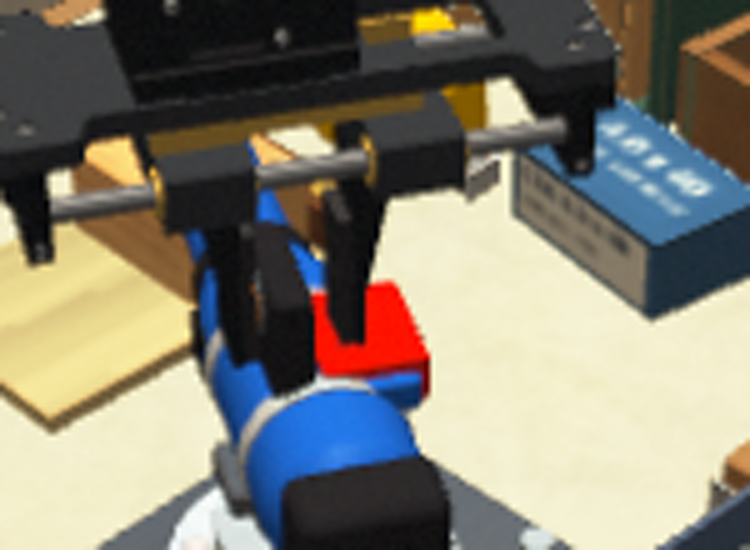

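The crop shows the left finger pressing the button against the cheek (245,300) and the right finger holding the trigger down at (345,330). Now I ease the trigger up with the grip held.

Emit:
{"op": "play_rows", "data": {"slide": [[0,0,0.002],[0,0,0.002],[0,0,0.002],[0,0,0.002],[0,0,0.002],[0,0,0.002],[0,0,0],[0,0,0]], "delta_rot": [[0,0,0],[0,0,0],[0,0,0],[0,0,0],[0,0,0],[0,0,0],[0,0,0],[0,0,0]], "grip": [0.4,0.4,0.4,0.4,0.4,0.4,0.4,0.4]}}

```text
time_s: 15.1
position: [0.522, -0.1232, 0.1463]
tool_rot: [-2.765, -1.483, 0.004]
ft_force: [-5.3, 2.7, -1.7]
width: 0.0263
gripper_force: 3.2
```

Emit:
{"op": "play_rows", "data": {"slide": [[0,0,0],[0,0,0],[0,0,0],[0,0,0],[0,0,0],[0,0,0.015],[0,0,0.03],[-0.003,-0.01,0.03],[-0.008,-0.025,0.027],[-0.008,-0.025,0],[-0.008,-0.025,0],[-0.002,-0.005,0],[0,0,0]], "delta_rot": [[0,0,0],[0,0,0],[0,0,0],[0,0,0],[0,0,0],[0,0,0],[0,0,0],[0,0,0],[0,0,0],[0,0,0],[0,0,0],[0,0,0],[0,0,0]], "grip": [0.2,0,-0.2,-0.3,-0.3,-0.3,-0.3,-0.3,-0.3,-0.3,-0.3,-0.3,-0.3]}}

```text
time_s: 16.73
position: [0.4947, -0.2142, 0.2501]
tool_rot: [2.769, 1.483, 0.001]
ft_force: [-0.3, -0.2, -0.3]
width: 0.057
gripper_force: 0.0
```

```bash
python3 - <<'E'
from h import *
for n in ('scene','side','wrist'): im,d,s=grab(n,n+'8')
from m import ld
for t in ('wrist5','wrist8'):
    im,d,s=ld(t);P=pose('wrist',s);C=cloud(P,d);hs=cv2.cvtColor(im,cv2.COLOR_RGB2HSV);H,S=hs[...,0].astype(int),hs[...,1]
    w=np.zeros(H.shape,bool);w[50:200,230:380]=1
    m=cv2.erode((((H<6)|(H>174))&(S>150)&w).astype(np.uint8),np.ones((7,7)))>0
    print(t,'red z',np.median(C[m],0).round(4),m.sum())
    o=(H>6)&(H<20)&(S>180)&w&(C[...,2]>.11);v,u=np.nonzero(o);print('org',o.sum(),(u.min(),u.max(),v.min(),v.max()) if o.sum() else '')
from fit import fit
fit(['scene8','side8'],56)
a=cv2.imread('pics/scene8.png')[150:310,225:425]
cv2.imwrite('pics/s8c.png',cv2.resize(a,None,fx=3.6,fy=3.6,interpolation=cv2.INTER_CUBIC))
E
python3 blk.py scene9; python3 blk.py wrist9
```

```text
wrist5 red z [ 0.5426 -0.1352  0.1246] 2182
org 188 (np.int64(253), np.int64(264), np.int64(109), np.int64(131))
wrist8 red z [ 0.5426 -0.1354  0.1183] 2018
org 0 
['scene8', 'side8'] 952 heading 56.46 lat -0.0042 rms 0.0011 nozzle [0.081 0.149] 308 barrel [-0.05  0.06] 593
  axis line pt [ 0.5235 -0.1323] max along [0.149 0.149 0.149 0.149 0.15 ] min [-0.053 -0.052 -0.052 -0.051 -0.051]
block 363 ((638.5028076171875, 38.630531311035156), (76.118896484375, 61.86709976196289), 82.30838012695312)
strip 26 ((667.2838134765625, -0.4928550720214844), (16.331573486328125, 7.8935370445251465), 42.11779022216797)
block 0 
strip 0
```

View pics/s8c.png

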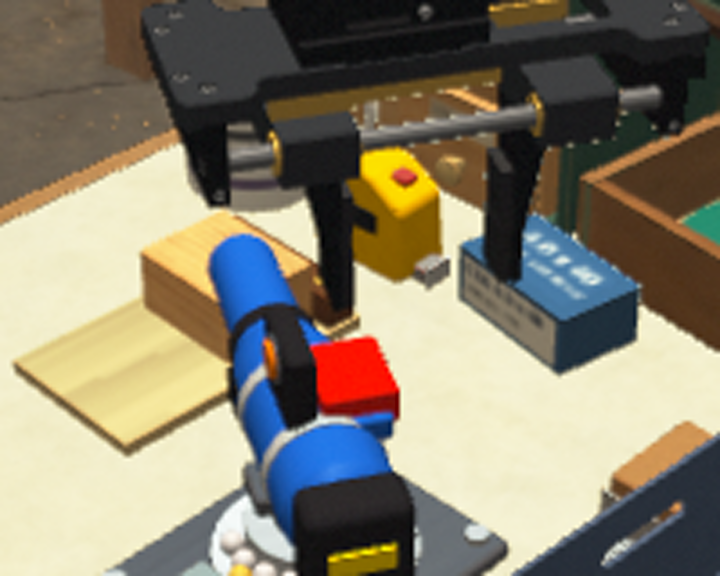

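The crop shows the button sunk in at (270,360), the trigger resting about 6 mm down (locked), and the nozzle aimed at the flush block.

```bash
python3 -c "
from bench import *; print(close_job())"
```

```text
the job is handed in; nothing more can be done
None
```

The job is handed in at about 17 s: the block is flush against the stop, the nozzle is two clicks round and points at the block, the trigger rests locked on about 6 mm down with the button in, and no move went near the cork block, tape measure, wax tin or mug.

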